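# Pack the chocolates and button up the box

## Robot

A 6-joint arm with a two-finger parallel gripper is mounted at the origin on the work surface; the furniture and walls round the work are solid. World frame = base frame: x ahead of the robot, y to its left, z up, the work surface at z = 0. Lengths are in m, angles in rad, forces in N, time in s.
With the tool pointing down it reaches from about 0.4 to 0.825 m from the base axis. Payload 7 kg.
Tool frame: the origin (TCP) lies midway between the tips of the shut fingers; the grasp point (between the pads) lies 19 mm behind it (grip_point_offset is the distance from the TCP to the grasp point, in m); z points along the fingers, y is the line along which they close (so a half turn about z gives the same grasp; the last joint's range is limited). The gripper opens to 88 mm and grips with 3 to 60 N. Pads are 19 mm wide; open, the fingers measure 130 mm over their backs; the gripper's body (78 mm by 193 mm) begins 47 mm behind the grasp point.
Start: joints at [-0.954, 0.359, 0.012, 0, -1.224, -0.288], TCP at [0.218, -0.639, 0.227] pointing down, gripper open.
Joint ranges: [-3.07, 3.07], [-1.43, 2.12], [-1.02, 1.25], [-3.03, 1.67], [-3.05, -0], [-3.03, 3.03]. Speed limits (rad/s): [2.39, 2.39, 3.01, 3.14, 3.14, 3.14].

## Interface

Orientations are given as [roll, pitch, yaw] about the fixed x, y, z axes, in that order (R = Rz(yaw) Ry(pitch) Rx(roll)).
In Python, from station import get_state, grab_frame, camera_params, job_done, grip_point_offset gives the robot as it stands.
- The arm moves only by the shell command python3 -m creep 'ROWS' [FORCE]. ROWS is JSON, a list that holds one entry, the list of rows, each a list of 7 numbers: the finger opening in cm, from 0 to 8.76, then the shift along the tool's x, y, z in cm, then the turn, a rotation vector about the tool's x, y, z in rad. In form: [[[fingers, tx, ty, tz, wx, wy, wz], ...]]. A call has 1 to 20 rows; each row is the pose to reach, as a shift and turn from the pose commanded when the call began, along the tool's axes at that moment; what a row does not reach only later rows make up. A row lasts 1/8 s, in which the tool goes at most 62.5 mm and 10.7 degrees, less where a joint would pass 70% of its speed; a pose out of reach is approached as far as the arm can. A call with a gripper value outside its range is refused whole. The fingers move at their own pace and stop on an object; FORCE is the grip in N (left out, the last holds). Time passes only in rows, so rows that repeat a pose let the fingers close. It gives the time, the measured TCP pose, the force, the opening and the grip force at its end, in the units of the state.
- get_state(): the state, without advancing time (a new reading comes with each control period).
- grab_frame(name): name is "side" or "top"; returns the picture (480x640x3 uint8, blue, green, red); there is no depth.
- camera_params(name): a dict with "vertical_fov" (degrees; the focal length in pixels is half the picture's height over the tangent of half this angle, whatever the lens; pixels are square), "cx", "cy" (the principal point, pixels), "view" (4x4, takes a point from world to camera coordinates). Camera axes: x right, y down, z forward; pixel columns grow to the right and rows downward; lengths in m; the calibration is good to about 2 mm. A picture is of the moment at which its call begins. camera_params takes no time and is no camera call.
- job_done(): hands the job in; it is judged then, once.
The state is a dict: "t": time; "q": joint angles; "qd": joint speeds; "joint_efforts": joint torques, N m; "eef_pos": TCP position; "ee_rot": TCP orientation; "force": force on the tool from outside, world axes, zero at the start; "moment": the same for the moment, N m; "width": finger opening in m; "gripper_force": force on a finger pad.
Only numpy, scipy, OpenCV 4.12 (cv2) and the standard library are available. Lean on these libraries where they do the work, as an engineer would, in place of code of your own. Each camera call takes 0.05 s, during which the arm holds its last target. There are 200 camera calls.

## Task

Fill the gift box: pick up the counting tray by its black grip, tip it with its mouth close above the box's empty compartment so that all six chocolates slide gently in, and set the empty tray back down flat on the table, clear of the box. Then close the lid fully and turn the brass turnbutton so that its wing points straight back over the lid. Do not touch the chocolates with the robot, and leave everything else on the table where it is.

Things in the scene. Friction and masses are not known exactly. Their poses are not given: they have to be found in the camera images.
- gift_box: pale wooden box, fixed to the table, 168 (x) by 231 mm (y), origin centre of underside, front at -x. Walls 9 mm thick, 72 mm high; front rail (x -84 to -62 mm) 82 mm high, level with the closed lid. A divider (6 mm, top 60 mm above table, at y = -3.5 mm) parts the compartment at +y, filled by a grey boxed card set (top 51 mm above table), from the empty one at -y.
- fill (a point): centre of the floor of the empty compartment, 6 mm above the table; axes as the box's. The compartment measures 137 mm (x) by 100 mm (y) and is 66 mm deep to the rim of the walls.
- lid (a joint): angle of the flat wooden lid about the hinge at the box's back (rad): 0 closed, 1.57 upright, stop at 1.85; starts at 1.55 to 1.8. Stiff hinge: the lid stays where it is left and moves with about 1 to 2.5 N at its edge. 146 mm from hinge to front edge, 231 mm wide, 10 mm thick, 0.16 kg.
- lid_hinge (a point): middle of the lid's hinge line, which runs along the box's y at the back of the box, 72 mm above the table, at the lid's underside; opening turns the front edge up and back. Axes turn with the lid (at closed as the box's).
- lid_edge (a point): middle of the lid's front edge, on its outer face (upper face when closed); 146 mm from the hinge.
- turnbutton (a joint): angle of the brass turnbutton about its upright screw on the front rail (rad, anticlockwise from above): 0 or 6.28 = wing points straight back over the lid, 3.14 = straight out to the front. Turns from -0.3 to 6.58: either way round leads to the lid. Starts clear of the lid at 1.75 to 4.5; turned in too early it bars the lid. About 1.6 N at the knob; stays where left.
- turn_pivot (a point): axis of the turnbutton's screw, at the underside of the wing, 83.5 mm above the table; the box's axes. The wing is 16 mm wide, 7 mm thick, reaches 36 mm from this axis and passes 1 mm above the closed lid; the lid's front edge lies 11 mm behind the axis.
- turn_knob (a point): middle of the dark wooden knob that stands on the wing, 26 mm from the screw: upright pin 12 mm in diameter, 20 mm high, from 90 to 110 mm above the table; this point is 100 mm above the table.
- tray: steel counting tray, 0.14 to 0.23 kg, loose, carrying six sweets. 160 mm long (x), 112 mm wide, tapering over the half at -x to an open mouth 96 mm wide inside at x = -80 mm. Origin at the centre of its underside. Floor 3 mm; walls 4 mm thick, 34 mm high (30 beside the mouth) at back and sides; nothing closes the mouth.
- tray_mouth (a point): middle of the open edge of the tray's floor, where the sweets slide off, on the floor's upper face (80 mm from the origin along the tray's -x).
- tray_grip (a point): centre of the tray's black upright grip on the middle of its back wall: a block 14 mm thick (along the tray's x), 56 mm wide (y), from 42 to 82 mm above the tray's underside; this point is 74 mm from the origin along the tray's +x and 62 mm above the underside. Pinch across the 14 mm from above.
- sweet_1: gold-foil dome-shaped chocolate, 31 mm wide and 22 mm high, 16 g, smooth (slides on the tray at about 20 degrees of tilt at most); origin at the centre of its flat underside. It may slide or roll, and lie on any side afterwards.
- sweet_2: red-foil square chocolate with a white paper band, 27 x 27 x 18 mm, 16 g, smooth; origin at the centre of its underside; it may end on any side.
- sweet_3: gold-foil dome-shaped chocolate, 31 mm wide and 22 mm high, 16 g, smooth (slides on the tray at about 20 degrees of tilt at most); origin at the centre of its flat underside. It may slide or roll, and lie on any side afterwards.
- sweet_4: red-foil square chocolate with a white paper band, 27 x 27 x 18 mm, 16 g, smooth; origin at the centre of its underside; it may end on any side.
- sweet_5: gold-foil dome-shaped chocolate, 31 mm wide and 22 mm high, 16 g, smooth (slides on the tray at about 20 degrees of tilt at most); origin at the centre of its flat underside. It may slide or roll, and lie on any side afterwards.
- sweet_6: red-foil square chocolate with a white paper band, 27 x 27 x 18 mm, 16 g, smooth; origin at the centre of its underside; it may end on any side.
- ribbon_spool_gold: white spool with gold ribbon lying flat, 68 mm across and 34 mm high, with a loose ribbon end; bystander. The spool's centre is 28 mm from the origin along its +y.
- ribbon_spool_red: white spool with red ribbon lying flat, 68 mm across and 34 mm high; bystander. The spool's centre is 28 mm from the origin along its +y.
- orange_sachet: orange flow-wrapped packet lying flat, 74 x 131 x 27 mm; bystander. Origin at the centre of its underside.
- mug: red mug with white dots, 82 mm across, 94 mm high, handle at its -y; bystander. Origin under its middle.
- tape_roll: roll of grey tape lying flat, 107 mm across, 48 mm high; bystander. Origin under its middle.
- red_packet: red flow-wrapped packet lying flat, 90 x 151 x 25 mm; bystander. Origin at the centre of its underside.
There are look-alikes about, which are no part of the job. What is shaped like the tray but purple is not meant.

How it is judged:
On the way, in this order (a step that is already met when the one before it is completed fails the run):
1. the tray is tipped with its mouth close above the empty compartment (angle between tray's own z axis and vertical above 0.25 rad and horizontal distance between tray_mouth and fill below 0.1 m and height (world z) of tray_mouth below 0.18 m), for 0.1 s.
2. all six sweets lie in the empty compartment (x of sweet_1 in the frame of fill between -0.072 and 0.072 m and y of sweet_1 in the frame of fill between -0.0535 and 0.0535 m and z of sweet_1 in the frame of fill between -0.005 and 0.058 m and x of sweet_2 in the frame of fill between -0.072 and 0.072 m and y of sweet_2 in the frame of fill between -0.0535 and 0.0535 m and z of sweet_2 in the frame of fill between -0.005 and 0.058 m and x of sweet_3 in the frame of fill between -0.072 and 0.072 m and y of sweet_3 in the frame of fill between -0.0535 and 0.0535 m and z of sweet_3 in the frame of fill between -0.005 and 0.058 m and x of sweet_4 in the frame of fill between -0.072 and 0.072 m and y of sweet_4 in the frame of fill between -0.0535 and 0.0535 m and z of sweet_4 in the frame of fill between -0.005 and 0.058 m and x of sweet_5 in the frame of fill between -0.072 and 0.072 m and y of sweet_5 in the frame of fill between -0.0535 and 0.0535 m and z of sweet_5 in the frame of fill between -0.005 and 0.058 m and x of sweet_6 in the frame of fill between -0.072 and 0.072 m and y of sweet_6 in the frame of fill between -0.0535 and 0.0535 m and z of sweet_6 in the frame of fill between -0.005 and 0.058 m), for 0.2 s.
3. the empty tray stands flat on the table, clear of the box (angle between tray's own z axis and vertical below 0.06 rad and height (world z) of tray between -0.004 and 0.006 m and linear speed of tray below 0.02 m/s and contact force between tray and gift_box below 0.2 N), for 0.2 s.
4. the lid is closed (value of joint lid below 0.06 rad), for 0.2 s.
5. the turnbutton is turned over the closed lid (value of joint lid below 0.06 rad and x of turn_knob in the frame of turn_pivot above 0.0235 m), for 0.2 s.
At the end, for the whole second after the job is handed in: All six sweets rest in the empty compartment, none on the card set; the lid is closed (within 0.06 rad), the wing points back over it (within 0.4 rad); the tray stands flat on the table (tilt under 0.06 rad, underside within 6 mm), not touching the box (all of step 2 and all of step 3 and all of step 5 and linear speed of each of sweet_1, sweet_2, sweet_3, sweet_4, sweet_5, sweet_6 below 0.03 m/s).
It fails at once if the gripper or arm touches a sweet (contact force between any of the fingers, the arm and sweet_1 above 0.3 N or contact force between any of the fingers, the arm and sweet_2 above 0.3 N or contact force between any of the fingers, the arm and sweet_3 above 0.3 N or contact force between any of the fingers, the arm and sweet_4 above 0.3 N or contact force between any of the fingers, the arm and sweet_5 above 0.3 N or contact force between any of the fingers, the arm and sweet_6 above 0.3 N).
It fails at once if a sweet is thrown or falls from high up (faster than 2.3 m/s) (linear speed of any of sweet_1, sweet_2, sweet_3, sweet_4, sweet_5, sweet_6 above 2.3 m/s).
It fails at once if a bystander is pushed more than 30 mm from its place (distance of any of ribbon_spool_gold, ribbon_spool_red, orange_sachet, mug, tape_roll, red_packet from where it was at the start of the episode above 0.03 m).
It also fails if it takes over 72 s, if anything falls off the work surface, if the arm or the gripper's body presses on something with over 40 N, if the wrist force passes 120 N, or if a joint passes its speed limit or range.

## Working session

There is one attempt and no reset: what is moved stays moved. The work goes in short steps, Python scripts to look and compute and a shell command to move; the robot and the scene stay as the last step left them, time stands still between calls to the robot, and variables do not carry over. Pictures are saved under pics/ and viewed, at most 10 in all, crops included, and the job is handed in when it is done.

```bash
ls; mkdir -p pics
python3 - <<'E'
from station import *
import cv2,numpy as np
for n in("side","top"):
    cv2.imwrite(f"pics/{n}0.png",grab_frame(n)); p=camera_params(n); print(n,p["vertical_fov"],p["cx"],p["cy"],np.round(p["view"],4).tolist(), {k:v for k,v in p.items() if k not in("view",)})
print(get_state(),grip_point_offset)
E
```

```text
pics
side 43.12967557133537 316.5703856216039 242.76461220991862 [[-0.947, -0.3209, 0.0161, 0.5168], [-0.195, 0.5344, -0.8224, 0.1305], [0.2553, -0.7819, -0.5687, 1.3645], [0.0, 0.0, 0.0, 1.0]] {'vertical_fov': 43.12967557133537, 'cx': 316.5703856216039, 'cy': 242.76461220991862}
top 45.03820814558547 311.0895814366235 243.5762674433819 [[0.0032, -0.9999, -0.0124, 0.0897], [-0.9834, -0.0009, -0.1814, 0.5293], [0.1814, 0.0128, -0.9833, 1.4247], [0.0, 0.0, 0.0, 1.0]] {'vertical_fov': 45.03820814558547, 'cx': 311.0895814366235, 'cy': 243.5762674433819}
{'t': 0.1, 'q': array([-9.53899846e-01,  3.59333056e-01,  1.11927245e-02, -2.81694544e-04,
       -1.22410792e+00, -2.88082027e-01]), 'qd': array([ 3.85997900e-05, -9.24366542e-04,  2.23592168e-03,  5.79634386e-04,
        2.24258642e-04,  1.11932265e-03]), 'joint_efforts': array([-4.00059638e-03, -5.84163845e+01,  2.93751705e+01,  7.01570928e+00,
        1.01038237e-02, -5.39826624e-05]), 'eef_pos': array([ 0.21779729, -0.63845827,  0.2257281 ]), 'ee_rot': array([ 3.14012532e+00, -1.58631549e-04, -2.81287399e+00]), 'force': array([-0.2942323 , -0.24651114,  0.17142397]), 'moment': array([-0.01618821,  0.01630421, -0.00023469]), 'gripper_force': 0.0, 'width': 0.08777454718385327} 0.0188
```

View pics/top0.png

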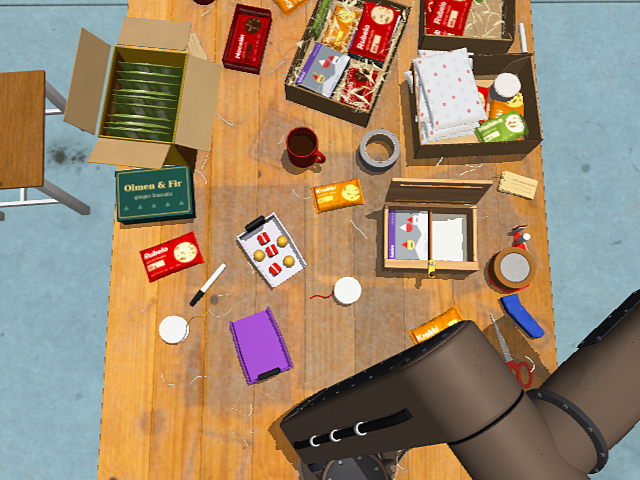

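View pics/side0.png

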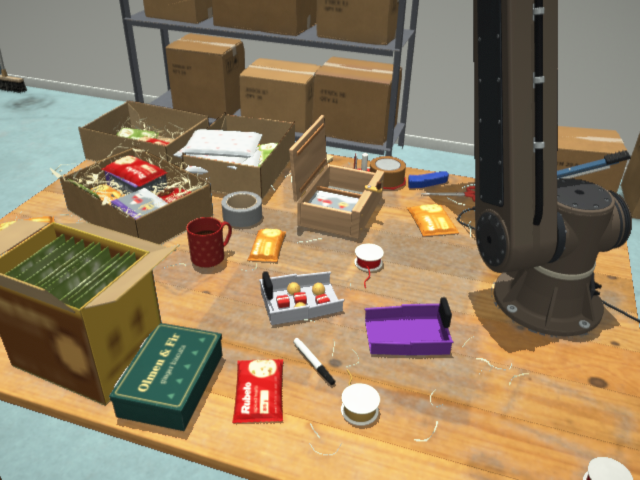

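The top view shows the robot side at the bottom, with +x up and +y left.
- **Tray candidates:** the steel tray with sweets is at top (271,250) and side (301,297), with its grip at (255,223). The purple look-alike is at top (260,345) and side (408,330). I choose the steel one.
- **Box:** top (430,238). The lid is standing up at (440,190) and the turnbutton is near (432,268).

Next is a close crop of the tray and the box.

```bash
cat > h.py <<'E'
import numpy as np,cv2
from station import *
from scipy.spatial.transform import Rotation as R
def cam(n):
    p=camera_params(n);V=np.array(p["view"]);f=240/np.tan(np.radians(p["vertical_fov"]/2))
    return V,f,p["cx"],p["cy"]
def ray(n,uv):
    V,f,cx,cy=cam(n);d=V[:3,:3].T@np.array([(uv[0]-cx)/f,(uv[1]-cy)/f,1]);return -V[:3,:3].T@V[:3,3],d
def onz(n,uv,z):
    o,d=ray(n,uv);return o+d*(z-o[2])/d[2]
def tri(a,b):
    (o,d),(p,e)=ray("top",a),ray("side",b)
    s=np.linalg.lstsq(np.c_[d,-e],p-o,rcond=None)[0];x,y=o+s[0]*d,p+s[1]*e
    return (x+y)/2,np.linalg.norm(x-y)
def proj(n,P):
    V,f,cx,cy=cam(n);c=V[:3,:3]@P+V[:3,3];return np.array([cx+f*c[0]/c[2],cy+f*c[1]/c[2]])
E
python3 - <<'E'
import cv2,numpy as np
t=cv2.imread("pics/top0.png");s=cv2.imread("pics/side0.png")
def c(i,x,y,w,h,k=4):
    a=cv2.resize(i[y:y+h,x:x+w],None,fx=k,fy=k,interpolation=cv2.INTER_CUBIC)
    for j in range(0,w,10):
        cv2.putText(a,str(x+j),(j*k,8),0,.3,(255,0,255),1) if j%20==0 else 0; cv2.line(a,(j*k,8),(j*k,14),(255,0,255),1)
    for j in range(0,h,10):
        cv2.putText(a,str(y+j),(0,j*k+3),0,.3,(255,0,255),1) if j%20==0 else 0; cv2.line(a,(18,j*k),(24,j*k),(255,0,255),1)
    return a
cv2.imwrite("pics/c1.png",np.vstack([np.hstack([c(t,225,205,85,85),c(t,375,170,115,115)[:340]]),]) )
a=c(t,225,205,90,95,3);b=c(t,375,170,125,110,3);d=c(s,250,262,100,65,3);e=c(s,285,110,105,130,3)
W=np.zeros((600,800,3),np.uint8)
for i,x,y in((a,0,0),(b,290,0),(d,0,330),(e,420,330)):
    h=min(i.shape[0],600-y);w=min(i.shape[1],800-x);W[y:y+h,x:x+w]=i[:h,:w]
e2=e[:]; W[210+0:600,420:420+315]=e[:390] if e.shape[0]>=390 else 0
W[0:330,290:290+375]=b[:330]
W[330:600,420:735]=e[:270]
cv2.imwrite("pics/c1.png",W)
E
```

```text
(no output)
```

View pics/c1.png

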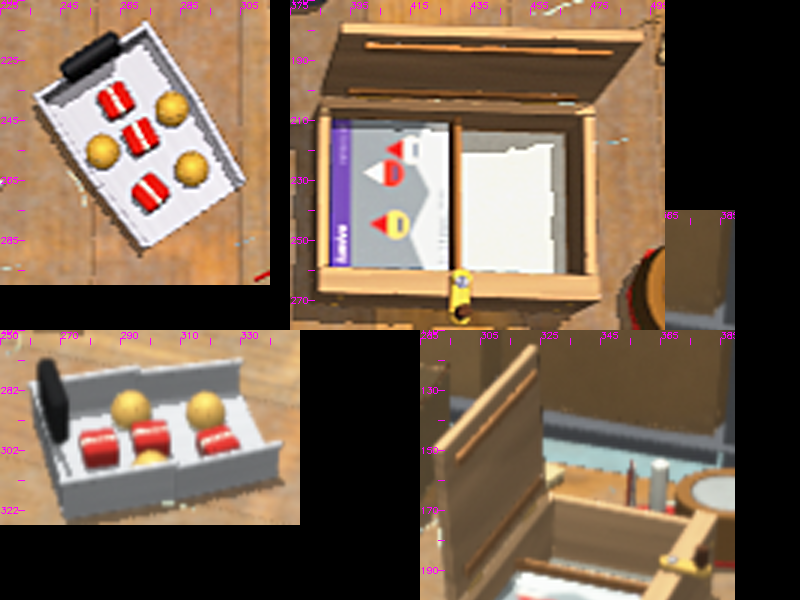

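The crops confirm the choice: a grey steel tray with 3 gold and 3 red sweets. Its grip is at top (255,223) and side (267,295). The box's empty compartment is at top (457,237), and the wing points forward, with its screw at top (432,264) and its knob at (432,274).

Run:
```python
from h import *
t=cv2.imread("pics/top0.png");s=cv2.imread("pics/side0.png")
def blob(i,x0,y0,x1,y1,v=70):
    m=(i.max(2)<v).astype(np.uint8);k=np.zeros_like(m);k[y0:y1,x0:x1]=1
    n,l,st,c=cv2.connectedComponentsWithStats(m*k);j=1+st[1:,4].argmax()
    r=cv2.minAreaRect(np.argwhere(l==j)[:,::-1].astype(np.float32))
    return c[j],st[j],r
g=blob(t,240,210,270,235,60);h=blob(s,258,268,276,302,60);print("grip",g,h,tri(g[0],h[0]))
k=blob(t,425,268,440,280,90);k2=blob(s,372,178,388,194,80);print("knob",k[:2],k2[:2],tri(k[0],k2[0]))
print("knob@.11",onz("top",k[0],.105))
print("tray corners",[onz("top",p,z)[:2].round(4).tolist() for p,z in(((273.3,287.7),.03),((306,266),.03),((237.7,236.7),.034),((274,213.3),.034))])
P=[((384.3,259.3),.082),((477.3,257.3),.082),((384.5,267.3),.082),((478,268),.082),((386,205.7),.072),((475.7,205.7),.072),((432,263.7),.0905)]
print("box",[onz("top",p,z)[:2].round(4).tolist() for p,z in P])
for nm,p,q in(("lid top corner far/near?",(345+0,0),(0,0)),):pass
# lid corners: top view left tip/right tip vs side view left tip(near,+y)/right tip
for a,b in(((391.5,178),(289.5,149)),((491.5,182),(323.5,115.5))): print("lidtip",tri(a,b))
# divider
print("div",onz("top",(431,212),.06)[:2],onz("top",(431,259),.06)[:2])
```

```text
grip (array([255.25949367, 224.00632911]), array([245, 216,  25,  17, 158], dtype=int32), ((256.6781005859375, 222.8519287109375), (7.926973819732666, 26.073848724365234), 58.392494201660156)) (array([267.43888889, 285.52777778]), array([263, 272,  10,  28, 180], dtype=int32), ((267.8918762207031, 285.3513488769531), (27.290233612060547, 8.219949722290039), 80.53767395019531)) (array([0.57784482, 0.23291785, 0.06192018]), np.float64(0.001332548177209768))
knob (array([437. , 270.5]), array([435, 269,   5,   4,  20], dtype=int32)) (array([378.58823529, 185.88235294]), array([377, 184,   4,   5,  17], dtype=int32)) (array([ 0.45173834, -0.21771024,  0.09265835]), np.float64(0.005553309180756759))
knob@.11 [ 0.45281968 -0.21483719  0.105     ]
tray corners [[0.4183, 0.1869], [0.4742, 0.1039], [0.5498, 0.2806], [0.6118, 0.1877]]
box [[0.4837, -0.0907], [0.489, -0.32], [0.4637, -0.0908], [0.4623, -0.3204], [0.6226, -0.0988], [0.6226, -0.3251], [0.4716, -0.2062]]
lidtip (array([ 0.65080401, -0.09484983,  0.22030532]), np.float64(0.0009885749187726605))
lidtip (array([ 0.63997478, -0.32285498,  0.21931648]), np.float64(0.002012735726444448))
div [ 0.60910351 -0.21429234] [ 0.48804134 -0.2101469 ]
```

Triangulated results, with the rays meeting within 1–2 mm:
- **Grip:** (0.578, 0.233, 0.062), agreeing with the text height. Tray yaw is about 33°.
- **Box:** centre about (0.546, -0.209), yaw about -2.5°. The fill point is about (0.550, -0.266).
- **Lid:** top edge at about x 0.645, z 0.22.

Next I work out the reach to above the grip.

```bash
cat >> h.py <<'E'
def rot(yaw_deg,tilt_deg=0): # tool down with yaw, then turned about its own x
    return R.from_euler("xyz",[np.pi,0,np.radians(yaw_deg)])*R.from_rotvec([np.radians(tilt_deg),0,0])
def delta(p,Rt,p0=None,R0=None):
    s=get_state()
    p0=s["eef_pos"] if p0 is None else p0
    R0=R.from_euler("xyz",s["ee_rot"]) if R0 is None else R0
    return np.r_[R0.inv().apply(np.array(p)-p0)*100,(R0.inv()*Rt).as_rotvec()].round(3)
E
python3 -c "
from h import *
print(delta([.578,.233,.17],rot(-57)))
print(delta([.4,-.2,.25],rot(-110)))"
```

```text
[-6.2226e+01  7.0843e+01  5.6670e+00  1.0000e-03  1.0000e-03 -1.8180e+00]
[-3.1399e+01  3.5620e+01 -2.3800e+00  1.0000e-03  1.0000e-03 -8.9300e-01]
```

```bash
python3 -m creep '[[[5,-31.4,35.6,-2.4,0,0,-0.9],[5,-31.4,35.6,-2.4,0,0,-0.9],[5,-31.4,35.6,-2.4,0,0,-0.9],[5,-31.4,35.6,-2.4,0,0,-0.9],[5,-31.4,35.6,-2.4,0,0,-0.9],[5,-31.4,35.6,-2.4,0,0,-0.9],[5,-31.4,35.6,-2.4,0,0,-0.9],[5,-31.4,35.6,-2.4,0,0,-0.9],[5,-62.2,70.8,5.7,0,0,-1.818],[5,-62.2,70.8,5.7,0,0,-1.818],[5,-62.2,70.8,5.7,0,0,-1.818],[5,-62.2,70.8,5.7,0,0,-1.818],[5,-62.2,70.8,5.7,0,0,-1.818],[5,-62.2,70.8,5.7,0,0,-1.818],[5,-62.2,70.8,5.7,0,0,-1.818],[5,-62.2,70.8,5.7,0,0,-1.818],[5,-62.2,70.8,5.7,0,0,-1.818],[5,-62.2,70.8,5.7,0,0,-1.818],[5,-62.2,70.8,5.7,0,0,-1.818]]]' 60
python3 - <<'E'
from h import *
t=grab_frame("top");s=grab_frame("side");cv2.imwrite("pics/t1.png",t);cv2.imwrite("pics/s1.png",s)
print(get_state()["q"].round(2),delta([.578,.233,.043],rot(-57)))
W=np.hstack([cv2.resize(t[160:310,200:330],None,fx=3,fy=3),cv2.resize(s[170:330,220:350],None,fx=3,fy=3)[:450]])
cv2.imwrite("pics/v1.png",W[:, :800])
E
```

```text
t: 2.48
eef_pos: [0.5778, 0.2312, 0.17]
ee_rot: [-3.141, 0.0, -0.996]
force: [-0.5, 0.1, 0.5]
width: 0.0503
gripper_force: 0.0
[ 0.69  0.31 -0.19  0.   -1.07 -0.12] [-1.4100e-01 -8.5000e-02  1.2722e+01 -1.0000e-03  0.0000e+00 -1.0000e-03]
```

View pics/v1.png

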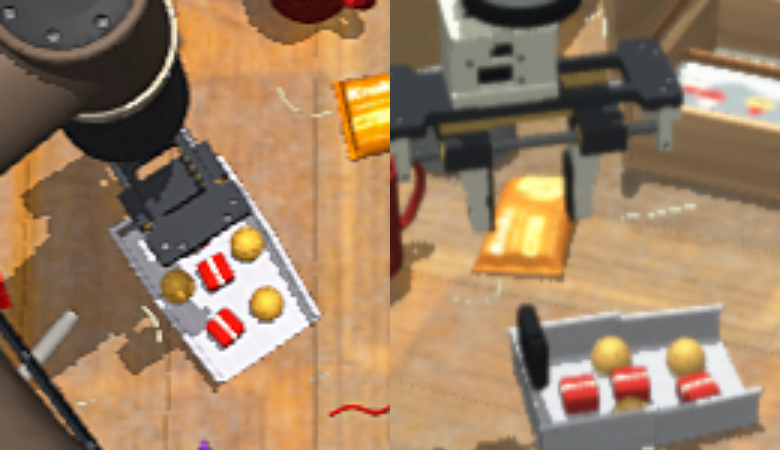

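The gripper is lined up with the tray. In the side view the finger midpoint (about col 267) is over the grip (col 267). Descending and gripping.

```bash
python3 -m creep '[[[5,-0.1,-0.1,4,0,0,0],[5,-0.1,-0.1,8,0,0,0],[5,-0.1,-0.1,11,0,0,0],[5,-0.1,-0.1,12.6,0,0,0],[5,-0.1,-0.1,12.6,0,0,0],[0.5,-0.1,-0.1,12.6,0,0,0],[0.5,-0.1,-0.1,12.6,0,0,0],[0.5,-0.1,-0.1,12.6,0,0,0],[0.5,-0.1,-0.1,12.6,0,0,0],[0.5,-0.1,-0.1,12.6,0,0,0],[0.5,-0.1,-0.1,12.6,0,0,0]]]' 60
```

```text
t: 3.95
eef_pos: [0.5784, 0.2336, 0.0439]
ee_rot: [-3.141, -0.0, -0.995]
force: [-2.0, -0.5, 5.2]
width: 0.0139
gripper_force: 59.9
```

Holding the grip (13.9 mm between the fingers, 60 N). I lift with the mouth tipped up slightly, then carry.

```bash
python3 -m creep '[[[0.5,0,0,-0.5,0,0,0],[0.5,0,0,-1.5,-0.02,0,0],[0.5,0,0,-3,-0.04,0,0],[0.5,0,0,-4.5,-0.06,0,0],[0.5,0,0,-6,-0.08,0,0],[0.5,0,0,-7.5,-0.09,0,0],[0.5,0,0,-8.5,-0.09,0,0],[0.5,0,0,-9,-0.09,0,0],[0.5,0,0,-9,-0.09,0,0]]]'
python3 - <<'E'
from h import *
cv2.imwrite("pics/s2.png",grab_frame("side"))
s=get_state();print(s["q"].round(2))
p0=s["eef_pos"];R0=R.from_euler("xyz",s["ee_rot"])
b=np.array([.0436,.999])
def tcp(m,z,th):
    t=np.radians(th);h=.154*np.cos(t)-.0409*np.sin(t);return np.r_[np.array(m)+b*h,z+.154*np.sin(t)+.0409*np.cos(t)]
a=tcp((.5515,-.236),.125,-5);print(p0,a)
A=p0+np.array([-.03,-.03,.0]);
for i in range(1,8): print(delta(p0+(a-p0)*0.25*i/7,rot(-57+54.5*i/7,-5),p0,R0))
E
```

```text
t: 5.08
eef_pos: [0.5782, 0.2334, 0.1336]
ee_rot: [3.052, 0.0, -0.995]
force: [0.1, 0.1, -3.2]
width: 0.0138
gripper_force: 59.9
[ 0.69  0.4  -0.15 -0.01 -1.11 -0.11]
[0.57800873 0.23334612 0.13326119] [ 0.55834427 -0.07917833  0.15232238]
[ 0.898  0.67  -0.008  0.003  0.012 -0.135]
[ 1.796  1.34  -0.016  0.003  0.024 -0.271]
[ 2.694  2.01  -0.024  0.003  0.036 -0.406]
[ 3.592e+00  2.681e+00 -3.100e-02  3.000e-03  4.800e-02 -5.410e-01]
[ 4.489e+00  3.351e+00 -3.900e-02  3.000e-03  6.000e-02 -6.770e-01]
[ 5.387e+00  4.021e+00 -4.700e-02  3.000e-03  7.200e-02 -8.120e-01]
[ 6.285e+00  4.691e+00 -5.500e-02  3.000e-03  8.400e-02 -9.480e-01]
```

```bash
python3 -m creep '[[[0.5,0.3,0.2,0,0,0.005,-0.05],[0.5,0.9,0.7,0,0,0.012,-0.135],[0.5,1.6,1.2,0,0,0.02,-0.24],[0.5,2.3,1.7,0,0,0.03,-0.35],[0.5,3.1,2.3,0,0,0.04,-0.46],[0.5,3.8,2.8,0,0,0.05,-0.57],[0.5,4.5,3.4,0,0,0.06,-0.68],[0.5,5.2,3.9,0,0,0.07,-0.78],[0.5,5.8,4.3,0,0,0.078,-0.87],[0.5,6.2,4.6,0,0,0.083,-0.93],[0.5,6.3,4.7,0,0,0.084,-0.948],[0.5,6.3,4.7,0,0,0.084,-0.948]]]'
python3 - <<'E'
from h import *
s=get_state();print(s["q"].round(2))
b=np.array([.0436,.999])
t=np.radians(-5);h=.154*np.cos(t)-.0409*np.sin(t);z=.125+.154*np.sin(t)+.0409*np.cos(t)
print(delta(np.r_[np.array((.5515,-.236))+b*h,z],rot(-2.5,-5)))
E
```

```text
t: 6.62
eef_pos: [0.5732, 0.1551, 0.1375]
ee_rot: [3.052, 0.002, -0.044]
force: [-0.1, 0.3, -2.8]
width: 0.0135
gripper_force: 59.9
[ 0.64  0.32 -0.3   0.08 -1.01  0.84]
[-4.520e-01  2.351e+01  6.250e-01  2.000e-03  2.000e-03 -0.000e+00]
```

```bash
python3 -m creep '[[[0.5,0,0.4,0,0,0,0],[0.5,0,1.4,0,0,0,0],[0.5,-0.1,3,0,0,0,0],[0.5,-0.1,5,0,0,0,0],[0.5,-0.1,7,0.1,0,0,0],[0.5,-0.2,9,0.2,0,0,0],[0.5,-0.2,11,0.3,0,0,0],[0.5,-0.3,13,0.3,0,0,0],[0.5,-0.3,15,0.4,0,0,0],[0.5,-0.3,17,0.5,0,0,0],[0.5,-0.4,19,0.5,0,0,0],[0.5,-0.4,20.8,0.6,0,0,0],[0.5,-0.5,22.2,0.6,0,0,0],[0.5,-0.5,23.1,0.6,0,0,0],[0.5,-0.5,23.5,0.6,0,0,0],[0.5,-0.5,23.5,0.6,0,0,0],[0.5,-0.5,23.5,0.6,0,0,0]]]'
python3 - <<'E'
from h import *
s=get_state();print(s["q"].round(2))
t=grab_frame("top");s_=grab_frame("side");cv2.imwrite("pics/t3.png",t)
W=np.hstack([cv2.resize(t[140:300,360:500],None,fx=3,fy=3),cv2.resize(s_[80:240,240:360],None,fx=3,fy=3)])
cv2.imwrite("pics/v3.png",W)
p0=s["eef_pos"];R0=R.from_euler("xyz",s["ee_rot"])
b=np.array([.0436,.999])
for th,z in((-5,.1),(5,.085),(12,.082),(16,.08),(20,.08),(24,.08),(28,.08),(32,.08),(36,.08),(40,.08),(44,.08)):
    t=np.radians(th);h=.154*np.cos(t)-.0409*np.sin(t);zz=z+.154*np.sin(t)+.0409*np.cos(t)
    print(th,delta(np.r_[np.array((.5515,-.236))+b*h,zz],rot(-2.5,th),p0,R0))
E
```

```text
t: 8.75
eef_pos: [0.5584, -0.0787, 0.1527]
ee_rot: [3.052, 0.001, -0.043]
force: [0.0, 0.0, -3.0]
width: 0.0139
gripper_force: 59.9
[ 0.27  0.24 -0.39  0.1  -0.98  1.2 ]
-5 [ 3.000e-03 -1.740e-01  2.537e+00  2.000e-03  1.000e-03  1.000e-03]
5 [1.00e-03 6.42e-01 1.42e+00 1.77e-01 1.00e-03 1.00e-03]
12 [-2.000e-03  1.543e+00  9.000e-03  2.990e-01  1.000e-03  1.000e-03]
16 [-3.000e-03  2.147e+00 -7.140e-01  3.690e-01  1.000e-03  1.000e-03]
20 [-5.000e-03  2.831e+00 -1.590e+00  4.380e-01  1.000e-03  1.000e-03]
24 [-7.000e-03  3.575e+00 -2.417e+00  5.080e-01  1.000e-03  1.000e-03]
28 [-9.000e-03  4.375e+00 -3.190e+00  5.780e-01  1.000e-03  1.000e-03]
32 [-1.000e-02  5.227e+00 -3.905e+00  6.480e-01  2.000e-03  1.000e-03]
36 [-1.200e-02  6.126e+00 -4.559e+00  7.180e-01  2.000e-03  1.000e-03]
40 [-1.400e-02  7.069e+00 -5.148e+00  7.870e-01  2.000e-03  1.000e-03]
44 [-1.500e-02  8.051e+00 -5.670e+00  8.570e-01  2.000e-03  0.000e+00]
```

View pics/v3.png

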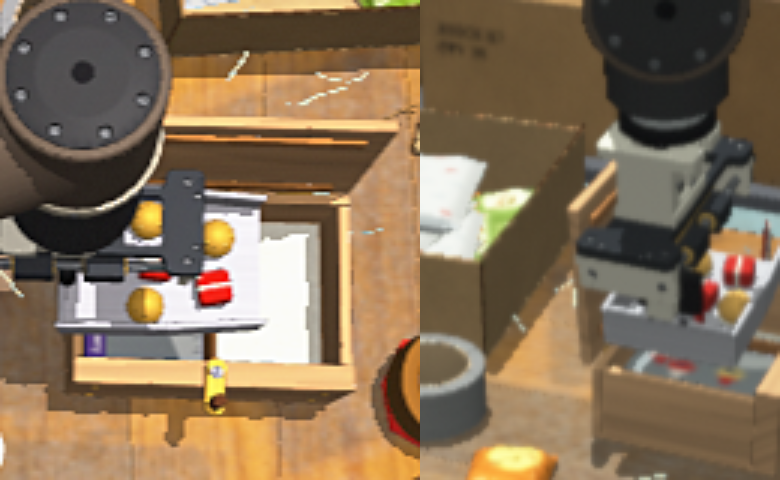

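The tray is level over the box with all six sweets in it. The mouth is at px (447,227), just past the divider and clear of the lid. Before tipping I check the mouth's place by ray.

Run:
```python
from h import *
for c in((262,197),(264,325)): print(onz("top",(360+c[0]/3,140+c[1]/3),.153).round(3))
for c in((212,205),(212,362),(335,205),(335,362)): print("box",onz("top",(360+c[0]/3,140+c[1]/3),.072).round(3))
for P in((.5515,-.236,.125),): print(((proj("top",np.array(P))-[360,140])*3).round(1))
```

```text
[ 0.602 -0.235  0.153]
[ 0.499 -0.233  0.153]
box [ 0.616 -0.211  0.072]
box [ 0.482 -0.207  0.072]
box [ 0.616 -0.315  0.072]
box [ 0.482 -0.308  0.072]
[257.9 266.7]
```

```bash
python3 -m creep '[[[0.5,0,-0.1,1.2,0,0,0],[0.5,0,-0.15,2.4,0,0,0],[0.5,0,0.2,2,0.09,0,0],[0.5,0,0.65,1.4,0.18,0,0],[0.5,0,1.1,0.7,0.24,0,0],[0.5,0,1.55,0,0.3,0,0],[0.5,0,1.85,-0.35,0.335,0,0],[0.5,0,2.15,-0.7,0.37,0,0],[0.5,0,2.5,-1.15,0.405,0,0],[0.5,0,2.8,-1.6,0.44,0,0],[0.5,0,2.8,-1.6,0.44,0,0],[0.5,0,3.2,-2,0.475,0,0],[0.5,0,3.2,-2,0.475,0,0],[0.5,0,3.6,-2.4,0.51,0,0],[0.5,0,3.6,-2.4,0.51,0,0],[0.5,0,3.6,-2.4,0.51,0,0]]]'
python3 - <<'E'
from h import *
s=get_state();print(s["q"].round(2))
t=grab_frame("top");s_=grab_frame("side")
W=np.hstack([cv2.resize(t[140:300,360:500],None,fx=3,fy=3),cv2.resize(s_[80:240,240:360],None,fx=3,fy=3)])
cv2.imwrite("pics/v4.png",W)
E
```

```text
t: 10.85
eef_pos: [0.5569, -0.1129, 0.1798]
ee_rot: [-2.721, 0.001, -0.044]
force: [0.5, 0.3, -2.4]
width: 0.0136
gripper_force: 59.9
[-0.16  0.31 -0.06 -0.44 -1.28  1.84]
```

View pics/v4.png

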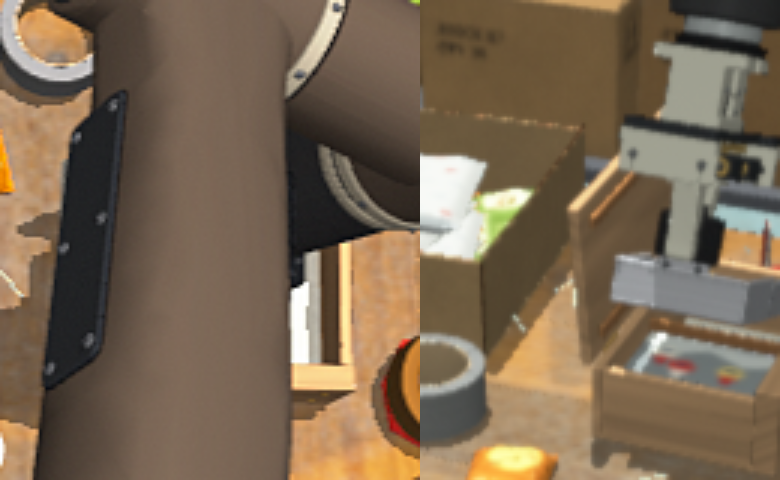

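The arm hides the sweets from the top camera, but the side view shows the tray tipped cleanly over the box, and the load is down about 0.6 N. Tipping further.

Run:
```python
from h import *
b=np.array([.0436,.999])
for th,z in ((28,.08),(32,.08),(36,.08),(40,.08),(44,.082)):
    t=np.radians(th);h=.154*np.cos(t)-.0409*np.sin(t);zz=z+.154*np.sin(t)+.0409*np.cos(t)
    print(th,delta(np.r_[np.array((.551,-.236))+b*h,zz],rot(-2.5,th)))
```

```text
28 [-0.04   0.267 -1.06   0.068  0.002 -0.   ]
32 [-4.20e-02  6.61e-01 -2.10e+00  1.38e-01  2.00e-03 -0.00e+00]
36 [-4.300e-02  1.127e+00 -3.110e+00  2.080e-01  2.000e-03 -0.000e+00]
40 [-4.500e-02  1.662e+00 -4.084e+00  2.780e-01  2.000e-03 -0.000e+00]
44 [-4.600e-02  2.183e+00 -5.202e+00  3.470e-01  2.000e-03 -0.000e+00]
```

```bash
python3 -m creep '[[[0.5,0,0.27,-1.05,0.07,0,0],[0.5,0,0.27,-1.05,0.07,0,0],[0.5,0,0.65,-2.1,0.14,0,0],[0.5,0,0.65,-2.1,0.14,0,0],[0.5,0,1.1,-3.1,0.21,0,0],[0.5,0,1.1,-3.1,0.21,0,0],[0.5,0,1.65,-4.1,0.28,0,0],[0.5,0,1.65,-4.1,0.28,0,0],[0.5,0,2.2,-5.2,0.35,0,0],[0.5,0,2.2,-5.2,0.35,0,0],[0.5,0,2.2,-5.2,0.35,0,0],[0.5,0,2.2,-5.2,0.35,0,0]]]'; python3 -m creep '[[[0.5,0,0,0,0,0,0],[0.5,0,0,0,0,0,0],[0.5,0,0,0,0,0,0]]]';  python3 - <<'E'
from h import *
print(get_state()["q"].round(2))
s=grab_frame("side");cv2.imwrite("pics/s5.png",s)
b=np.array([.0436,.999])
for th,z,y in ((40,.1,-.22),(20,.13,-.15),(0,.13,-.1),(0,.13,.0),(0,.13,.1)):
    t=np.radians(th);h=.154*np.cos(t)-.0409*np.sin(t);zz=z+.154*np.sin(t)+.0409*np.cos(t)
    print(th,delta(np.r_[np.array((.551,y))+b*h,zz],rot(-2.5,th)))
E
```

```text
t: 12.45
eef_pos: [0.5552, -0.1532, 0.2186]
ee_rot: [-2.372, 0.001, -0.042]
force: [-0.3, 1.0, -1.7]
width: 0.014
gripper_force: 59.9
t: 12.82
eef_pos: [0.5551, -0.1539, 0.2184]
ee_rot: [-2.371, 0.001, -0.043]
force: [-0.2, -0.2, -1.8]
width: 0.0139
gripper_force: 59.9
[-0.44  0.45  0.16 -0.7  -1.62  2.05]
40 [-1.260e-01 -2.663e+00  9.220e-01 -7.200e-02  1.000e-03 -0.000e+00]
20 [-4.250e-01 -9.840e+00  9.175e+00 -4.220e-01  1.000e-03 -0.000e+00]
0 [-6.3300e-01 -1.1596e+01  1.7878e+01 -7.7100e-01  1.0000e-03 -0.0000e+00]
0 [-1.0640e+00 -1.8764e+01  2.4838e+01 -7.7100e-01  1.0000e-03 -0.0000e+00]
0 [-1.4960e+00 -2.5932e+01  3.1797e+01 -7.7100e-01  1.0000e-03 -0.0000e+00]
```

All the sweets' weight is gone; the tray alone reads 1.8 N. Levelling and drawing back toward +y.

```bash
python3 -m creep '[[[0.5,-0.1,-1.3,0.5,-0.04,0,0],[0.5,-0.1,-2.7,0.9,-0.07,0,0],[0.5,-0.2,-5,3.5,-0.19,0,0],[0.5,-0.3,-7.4,6.3,-0.31,0,0],[0.5,-0.4,-9.8,9.2,-0.42,0,0],[0.5,-0.5,-10.5,12,-0.54,0,0],[0.5,-0.6,-11.1,15,-0.66,0,0],[0.5,-0.6,-11.6,17.9,-0.77,0,0],[0.5,-0.7,-13.4,19.6,-0.771,0,0],[0.5,-0.8,-15.2,21.4,-0.771,0,0],[0.5,-1,-18.8,24.8,-0.771,0,0],[0.5,-1.2,-22.4,28.3,-0.771,0,0],[0.5,-1.5,-25.9,31.8,-0.771,0,0],[0.5,-1.5,-25.9,31.8,-0.771,0,0],[0.5,-1.5,-25.9,31.8,-0.771,0,0],[0.5,-1.5,-25.9,31.8,-0.771,0,0]]]'
python3 - <<'E'
from h import *
s=get_state();print(s["q"].round(2))
t=grab_frame("top");s_=grab_frame("side");cv2.imwrite("pics/t6.png",t)
W=np.hstack([cv2.resize(t[150:300,220:500],None,fx=2,fy=2),cv2.resize(s_[100:250,290:390],None,fx=2,fy=2)])
cv2.imwrite("pics/v6.png",W)
print(delta([.533,.264,.0445],rot(-2.5,0)))
E
```

```text
t: 14.88
eef_pos: [0.5574, 0.2532, 0.1713]
ee_rot: [-3.141, 0.001, -0.043]
force: [-0.4, -0.5, -1.6]
width: 0.0137
gripper_force: 59.9
[ 0.74  0.3  -0.21 -0.   -1.07  0.78]
[-2.4990e+00 -1.0030e+00  1.2663e+01 -0.0000e+00  1.0000e-03 -0.0000e+00]
```

View pics/v6.png

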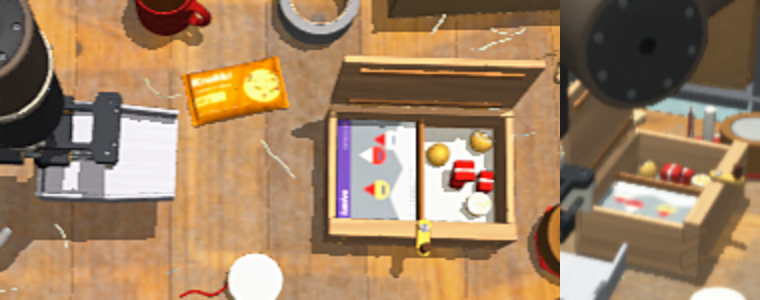

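In the compartment I see three golds at crop (438,153), (480,140) and (478,204), and reds around (462,173) and (485,180). The visible part of the tray is empty. Setting it down.

```bash
python3 -m creep '[[[0.5,-1.2,-0.5,3,0,0,0],[0.5,-2.5,-1,7,0,0,0],[0.5,-2.5,-1,10,0,0,0],[0.5,-2.5,-1,11.5,0,0,0],[0.5,-2.5,-1,12.3,0,0,0],[0.5,-2.5,-1,12.6,0,0,0],[0.5,-2.5,-1,12.7,0,0,0],[0.5,-2.5,-1,12.7,0,0,0]]]';python3 -m creep '[[[5,0,0,0,0,0,0],[5,0,0,0,0,0,0],[5,0,0,0,0,0,0],[5,0,0,0,0,0,0],[5,0,0,-3,0,0,0],[5,0,0,-8,0,0,0],[5,0,0,-14,0,0,0],[5,0,0,-20,0,0,0],[5,0,0,-25,0,0,0]]]' ; python3 -m creep '[[[0,0,-18,0,0,0,0],[0,0,-18,0,0,0,0],[0,0,-18,0,0,0,0],[0,0,-18,0,0,0,0]]]'
python3 - <<'E'
from h import *
s=get_state();print(s["q"].round(2))
t=grab_frame("top");s_=grab_frame("side");cv2.imwrite("pics/t7.png",t);cv2.imwrite("pics/s7.png",s_)
W=np.zeros((600,800,3),np.uint8)
a=cv2.resize(t[160:300,370:500],None,fx=3,fy=3);b=cv2.resize(s_[100:240,270:400],None,fx=3,fy=3);c=cv2.resize(t[200:300,220:320],None,fx=1.7,fy=1.7);d=cv2.resize(s_[230:330,230:380],None,fx=1.7,fy=1.7)
for i,x,y in((a,0,0),(b,400,0),(c,0,425),(d,400,425)):W[y:y+i.shape[0],x:x+i.shape[1]]=i[:600-y,:800-x]
cv2.imwrite("pics/v7.png",W)
E
```

```text
t: 15.98
eef_pos: [0.5333, 0.2649, 0.0444]
ee_rot: [-3.141, 0.0, -0.043]
force: [-0.1, -0.5, -1.9]
width: 0.0136
gripper_force: 59.9
t: 17.1
eef_pos: [0.5333, 0.2647, 0.2966]
ee_rot: [-3.141, -0.0, -0.043]
force: [0.6, 0.6, -0.3]
width: 0.0502
gripper_force: 0.0
t: 17.6
eef_pos: [0.5402, 0.4479, 0.2913]
ee_rot: [3.139, 0.003, -0.04]
force: [-0.1, -0.0, -0.5]
width: 0.0157
gripper_force: 0.0
[ 0.97  0.38  0.18 -0.   -1.38  0.56]
```

View pics/v7.png

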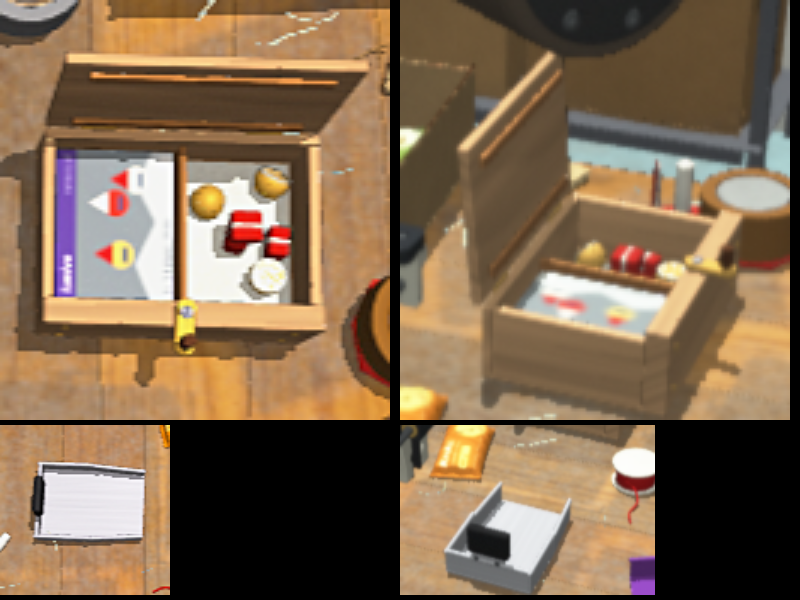

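The tray stands flat and empty at top px (275,240). All six sweets are in the compartment: 3 golds and 3 reds, two of the reds stacked at crop (245,228). The lid is still upright. Next is the lid: behind it first, then an arc down.

Run:
```python
from h import *
print(delta([.62,.0,.33],rot(-2.5)));print(delta([.69,-.215,.32],rot(-2.5)));print(delta([.69,-.215,.187],rot(-2.5)))
p0=np.array([.69,-.215,.187]);r=.115
for a in (1.6,1.45,1.3,1.15,1,.85,.7,.55,.4,.3,.2,.1,0,-.03):
    c,s=np.cos(a),np.sin(a);d=-r*c+.02*s
    print(a,delta([.630+d*.999,-.212-d*.0436,.072+r*s+.01*c],rot(-2.5),p0,rot(-2.5))[:3])
```

```text
[ 9.7940e+00  4.4121e+01 -3.6770e+00  2.0000e-03  2.0000e-03  1.0000e-03]
[ 1.7697e+01  6.5305e+01 -2.6590e+00  2.0000e-03  2.0000e-03  1.0000e-03]
[1.7725e+01 6.5283e+01 1.0641e+01 2.0000e-03 2.0000e-03 1.0000e-03]
1.6 [-3.673 -0.038  0.034]
1.45 [-5.408 -0.038 -0.037]
1.3 [-7.156 -0.038  0.152]
1.15 [-8.879 -0.038  0.595]
1 [-10.538  -0.038   1.283]
0.85 [-12.094  -0.038   2.2  ]
0.7 [-13.514  -0.038   3.327]
0.55 [-14.766  -0.038   4.637]
0.4 [-15.82   -0.038   6.101]
0.3 [-16.402  -0.038   7.146]
0.2 [-16.88   -0.038   8.235]
0.1 [-17.25   -0.038   9.357]
0 [-17.507  -0.038  10.5  ]
-0.03 [-17.562  -0.038  10.845]
```

```bash
python3 -m creep '[[[0,9.8,44.1,-3.7,0,0,0],[0,9.8,44.1,-3.7,0,0,0],[0,9.8,44.1,-3.7,0,0,0],[0,9.8,44.1,-3.7,0,0,0],[0,9.8,44.1,-3.7,0,0,0],[0,9.8,44.1,-3.7,0,0,0],[0,9.8,44.1,-3.7,0,0,0],[0,17.7,65.3,-2.7,0,0,0],[0,17.7,65.3,-2.7,0,0,0],[0,17.7,65.3,-2.7,0,0,0],[0,17.7,65.3,-2.7,0,0,0],[0,17.7,65.3,-2.7,0,0,0],[0,17.7,65.3,-2.7,0,0,0],[0,17.7,65.3,4,0,0,0],[0,17.7,65.3,8,0,0,0],[0,17.7,65.3,10.6,0,0,0],[0,17.7,65.3,10.6,0,0,0]]]'; python3 -c "
from h import *
print(get_state()['q'].round(2),delta([.69,-.215,.187],rot(-2.5)));cv2.imwrite('pics/s8.png',grab_frame('side'))"
```

```text
t: 19.82
eef_pos: [0.6881, -0.2141, 0.1863]
ee_rot: [-3.142, 0.005, -0.042]
force: [-0.1, 0.3, 0.8]
width: 0.0007
gripper_force: 0.0
[-0.03  0.46  0.07 -0.   -1.19  1.56] [ 0.193  0.084 -0.072 -0.     0.005  0.002]
```

```bash
python3 -m creep '[[[0,-2,0,0,0,0,0],[0,-3.6,0,0,0,0,0],[0,-4.5,0,0,0,0,0],[0,-5.3,0,0,0,0,0],[0,-7,0,0.2,0,0,0],[0,-8.7,0,0.6,0,0,0],[0,-10.4,0,1.2,0,0,0],[0,-11.9,0,2.1,0,0,0],[0,-13.3,0,3.3,0,0,0],[0,-14.6,0,4.6,0,0,0],[0,-15.6,0,6,0,0,0],[0,-16.2,0,7.1,0,0,0],[0,-16.7,0,8.2,0,0,0],[0,-17.1,0,9.3,0,0,0],[0,-17.3,0,10.2,0,0,0],[0,-17.3,0,10.5,0,0,0],[0,-17.3,0,10.5,0,0,0]]]'
```

```text
t: 22.0
eef_pos: [0.5163, -0.208, 0.0829]
ee_rot: [3.141, 0.002, -0.043]
force: [-0.7, -0.6, 0.6]
width: 0.0004
gripper_force: 0.4
```

```bash
python3 -m creep '[[[0,0,0,0.2,0,0,0],[0,0,0,0.4,0,0,0],[0,0,0,0.5,0,0,0],[0,0,0,0.5,0,0,0]]]'; python3 -m creep '[[[0,0,0,-2,0,0,0],[0,0,0,-6,0,0,0],[0,0,0,-11,0,0,0],[0,0,0,-15,0,0,0],[0,0,20,-15,0,0,0],[0,0,20,-15,0,0,0],[0,0,20,-15,0,0,0],[0,0,20,-15,0,0,0],[0,0,20,-15,0,0,0]]]';python3 - <<'E'
from h import *
s=get_state();print(s["q"].round(2))
t=grab_frame("top");s_=grab_frame("side");cv2.imwrite("pics/t9.png",t);cv2.imwrite("pics/s9.png",s_)
W=np.hstack([cv2.resize(t[160:300,370:500],None,fx=3,fy=3),cv2.resize(s_[130:270,270:400],None,fx=3,fy=3)])
cv2.imwrite("pics/v9.png",W)
E
```

```text
t: 22.5
eef_pos: [0.5166, -0.2082, 0.0822]
ee_rot: [3.14, 0.0, -0.042]
force: [-15.7, 9.2, 43.3]
width: 0.0004
gripper_force: 21.3
t: 23.62
eef_pos: [0.5077, -0.4086, 0.227]
ee_rot: [-3.141, 0.002, -0.045]
force: [-0.7, -0.7, 0.1]
width: 0.0002
gripper_force: 0.0
[-0.38  0.32 -0.04  0.   -1.21  1.9 ]
```

View pics/v9.png

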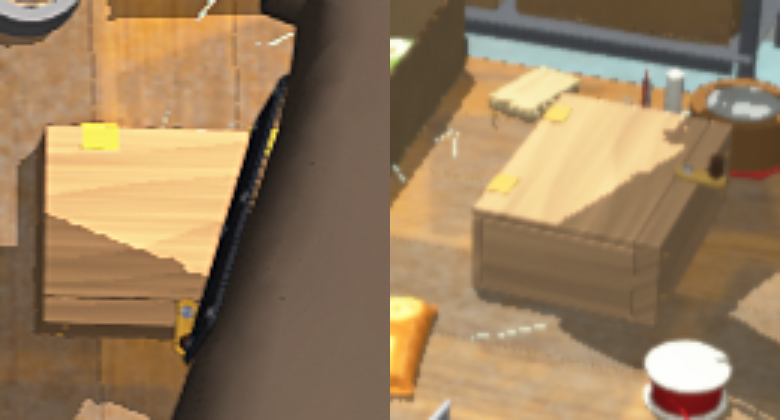

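The lid is closed flat: the TCP touched at z 0.082 and the outer face is level with the rail. Now I locate the knob in both views.

Run:
```python
from h import *
print(tri((432,274.5),(379,186.3)),onz("top",(432,274.5),.1),onz("top",(432,264),.091))
t=cv2.imread("pics/t7.png");s=cv2.imread("pics/s7.png")
for i,(x0,x1,y0,y1) in((t,(426,439,268,281)),(s,(373,386,178,194))):
    c=i[y0:y1,x0:x1];print(c.max(2))
```

```text
(array([ 0.44428017, -0.20341519,  0.09966642]), np.float64(0.0010707997149626656)) [ 0.4437027  -0.20341602  0.1       ] [ 0.47077416 -0.20608392  0.091     ]
[[217 173 168 247 250 247 247 251 239 216 248 251 251]
 [ 76  56 167 251 250 248 249 255 236  73  72  76  78]
 [ 67  49 183 255 254 255 255 255 249  74  63  67  69]
 [ 74  57 195 255 255 220 172 134 146  85  69  75  76]
 [ 72  56 205 255 126  76 103 104 108  86  76  79  79]
 [115 108 225 255  23  77 115 119 122 118 101 103 100]
 [145 123 125 124  19  92 126 115 102 109 128 131 139]
 [143 121 149 166  31  25  54  92 124 128 127 127 135]
 [140 122 142 202 160  54 109 210 227 127 126 128 131]
 [137 136 113 143 201 194 250 255 149 130 126 123 127]
 [121 119 118 108 112 130 126 116 119 120 115 111 114]
 [233 230 232 235 235 230 227 235 239 238 235 232 232]
 [225 223 224 227 228 222 221 230 233 232 230 227 226]]
[[238 241 242 241 240 240 232 164 106  92  89  85  84]
 [241 242 242 242 241 237 196 120  95  93  89  85  84]
 [241 243 242 242 240 223 145  99  95 104  91  85  84]
 [242 242 242 238 213 167 118  99 102 109  92  85  85]
 [242 242 240 221 155 123 113 108 100 100  89  85  84]
 [242 242 238 197 109  88  87  82  86  91  87  85  85]
 [242 241 235 169  83  62  61  60  79  88  87  84  84]
 [243 242 222 128  65  53  54  57  83  89  88  85  84]
 [247 240 185  99  57  52  54  57  86  93  98  93  90]
 [250 248 234 139  67  52  54  67  98  99 123 130 127]
 [250 250 248 188  93  58  65 107 157 114 116 122 121]
 [235 242 246 234 149  93 106 150 193 122 107 109 109]
 [173 186 201 209 157 139 148 157 160 115 115 118 118]
 [114 119 130 146 138 139 143 139 131 136 168 175 177]
 [ 96  96 100 107 110 116 119 117 114 148 188 195 196]
 [ 94  93  95  95  96 100 103 104 110 162 193 198 198]]
```

Knob at (0.4445, -0.2035, 0.100), the two views agreeing within 1 mm. Pivot at (0.4707, -0.206), so the wing is at about 177°. I will pinch the knob and turn it clockwise via +y.

Run:
```python
from h import *
print(delta([.4445,-.2035,.19],rot(-5.4)))
p0=np.array([.4445,-.2035,.093]);R0=rot(-5.4)
for i in range(1,20):
    f=174.6-i*9.4
    print(delta([.4706+.0262*np.cos(np.radians(f)),-.206+.0262*np.sin(np.radians(f)),.093],rot(f-180),p0,R0)[[0,1,2,5]].round(2).tolist())
```

```text
[-7.2310e+00 -2.0067e+01  3.7850e+00  0.0000e+00  2.0000e-03  5.1000e-02]
[0.04, -0.42, -0.0, 0.16]
[0.14, -0.84, -0.0, 0.33]
[0.31, -1.24, -0.0, 0.49]
[0.55, -1.6, -0.0, 0.66]
[0.84, -1.91, -0.0, 0.82]
[1.17, -2.18, -0.0, 0.98]
[1.55, -2.39, -0.0, 1.15]
[1.95, -2.53, -0.0, 1.31]
[2.38, -2.6, -0.0, 1.48]
[2.8, -2.61, -0.0, 1.64]
[3.23, -2.54, -0.0, 1.8]
[3.64, -2.41, -0.0, 1.97]
[4.02, -2.21, -0.0, 2.13]
[4.36, -1.96, -0.0, 2.3]
[4.66, -1.65, -0.0, 2.46]
[4.9, -1.29, -0.0, 2.62]
[5.08, -0.9, -0.0, 2.79]
[5.2, -0.49, -0.0, 2.95]
[5.24, -0.06, -0.0, 3.12]
```

```bash
python3 -m creep '[[[5,-5.5,-20.8,3.7,0,0,0.05],[5,-5.5,-20.8,3.7,0,0,0.05],[5,-5.5,-20.8,3.7,0,0,0.05],[5,-5.5,-20.8,3.7,0,0,0.05],[5,-5.5,-20.8,3.7,0,0,0.05],[5,-5.5,-20.8,3.7,0,0,0.05],[5,-5.5,-20.8,3.7,0,0,0.05]]]' 20; python3 -c "
from h import *
print(delta([.4445,-.2035,.093],rot(-5.4)))"
```

```text
t: 24.6
eef_pos: [0.4624, -0.1979, 0.1911]
ee_rot: [3.141, 0.001, -0.093]
force: [-0.1, -0.2, -0.5]
width: 0.05
gripper_force: 0.0
[-1.726e+00  7.160e-01  9.814e+00  0.000e+00  1.000e-03  1.000e-03]
```

```bash
python3 -m creep '[[[5,-1.7,0.7,2,0,0,0],[5,-1.7,0.7,5,0,0,0],[5,-1.7,0.7,8,0,0,0],[5,-1.7,0.7,9.8,0,0,0],[5,-1.7,0.7,9.8,0,0,0],[0.3,-1.7,0.7,9.8,0,0,0],[0.3,-1.7,0.7,9.8,0,0,0],[0.3,-1.7,0.7,9.8,0,0,0],[0.3,-1.7,0.7,9.8,0,0,0],[0.3,-1.7,0.7,9.8,0,0,0],[0.3,-1.7,0.7,9.8,0,0,0]]]' 15
```

```text
t: 25.98
eef_pos: [0.4445, -0.2031, 0.0932]
ee_rot: [3.141, 0.001, -0.093]
force: [-0.2, 0.6, 2.9]
width: 0.011
gripper_force: 15.0
```

Pinched at 11 mm. Turning along the arc.

```bash
python3 -m creep '[[[0.3,0.04,-0.42,0,0,0,0.16],[0.3,0.14,-0.84,0,0,0,0.33],[0.3,0.31,-1.24,0,0,0,0.49],[0.3,0.55,-1.6,0,0,0,0.66],[0.3,0.84,-1.91,0,0,0,0.82],[0.3,1.17,-2.18,0,0,0,0.98],[0.3,1.55,-2.39,0,0,0,1.15],[0.3,1.95,-2.53,0,0,0,1.31],[0.3,2.38,-2.6,0,0,0,1.48],[0.3,2.8,-2.61,0,0,0,1.64],[0.3,3.23,-2.54,0,0,0,1.8],[0.3,3.64,-2.41,0,0,0,1.97],[0.3,4.02,-2.21,0,0,0,2.13],[0.3,4.36,-1.96,0,0,0,2.3],[0.3,4.66,-1.65,0,0,0,2.46],[0.3,4.9,-1.29,0,0,0,2.62],[0.3,5.08,-0.9,0,0,0,2.79],[0.3,5.2,-0.49,0,0,0,2.95],[0.3,5.24,0,0,0,0,3.12],[0.3,5.24,0,0,0,0,3.12]]]'
```

```text
t: 28.48
eef_pos: [0.4985, -0.2079, 0.0933]
ee_rot: [-3.141, 0.002, 3.071]
force: [5.9, 2.2, -0.6]
width: 0.0115
gripper_force: 15.0
```

```bash
python3 -m creep '[[[4,0,0,0,0,0,0],[4,0,0,0,0,0,0],[4,0,0,0,0,0,0],[4,0,0,-4,0,0,0],[4,0,0,-9,0,0,0],[4,0,0,-14,0,0,0],[4,0,-25,-14,0,0,0],[4,0,-25,-14,0,0,0],[4,0,-25,-14,0,0,0],[4,0,-25,-14,0,0,0],[4,0,-25,-14,0,0,0]]]';python3 - <<'E'
from h import *
t=grab_frame("top");s_=grab_frame("side");cv2.imwrite("pics/t10.png",t);cv2.imwrite("pics/s10.png",s_)
W=np.hstack([cv2.resize(t[130:310,210:500],None,fx=1.6,fy=1.6),cv2.resize(s_[130:310,270:400],None,fx=1.6,fy=1.6)])
cv2.imwrite("pics/v10.png",W)
E
```

```text
t: 29.85
eef_pos: [0.4772, -0.461, 0.2312]
ee_rot: [3.141, -0.004, 3.066]
force: [-0.7, 1.6, -0.7]
width: 0.0399
gripper_force: 0.0
```

View pics/v10.png

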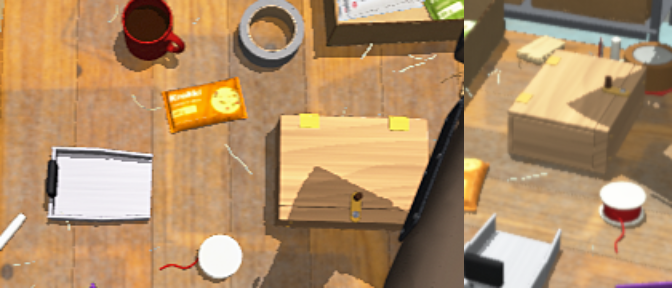

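The wing points straight back over the closed lid, with the knob at top px about (433,253). The tray stands flat and clear, and the bystanders are where they were.

```bash
python3 -c "
from station import *
print(job_done())"
```

```text
the job is handed in; nothing more can be done
None
```

I handed the job in at about 30 s on the robot clock, and the station gave no verdict. In the last pictures the lid is closed with the turnbutton's wing straight back over it, and the empty tray stands flat and clear of the box; all six chocolates were in the compartment when last seen, before the lid closed.

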